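# Swap the tube rack on the bench mixer

## Task

The rack of sample tubes in the bench mixer is finished. Press the mixer's sprung catch down to free it, slide it out and set it down flat in the aluminium tray; then slide the waiting rack into the mixer's dovetail until it is fully home and the catch clicks up behind it. Keep both racks upright, do not drop them, and leave the bottle, tub and marker where they are.

Things in the scene. Friction and masses are not known exactly. Their poses are not given: they have to be found in the camera images.
- mixer: Grey bench-top tube mixer, fixed, 180 x 200 mm in plan, flat deck 55 mm above the bench. Origin at bench level under the centre of a rack that is fully home; its level +x axis (roughly away from the robot) is the direction in which a rack slides in; z up. Spans x -100..+80, y -100..+100 mm. All mm positions given for its parts are in this frame.
- home (a point): Where the origin of a rack lies when it is fully home: on the deck, 55 mm above the mixer's origin; axes as the mixer. Two bevelled aluminium rails on the deck (x -40..+55, outer faces at y +-51, 14 mm high, undercut) form the dovetail: 1.5 mm side clearance to a rack each side, about 2 mm vertical play. A stop lets a rack go 3 mm past home; caught, it rests about 1 mm short of it.
- mouth (a point): Centre of the outer end of the dovetail's flared mouth, on the deck at x -60; axes as the mixer. Flared guides (x -60..-40, 12 mm high) open from 34.5 to about 41 mm either side of the centre line. The deck in front (x -100..-67) is flat and clear: a rack can be brought in level, just above the deck, with its leading edge there.
- catch (a joint): Sprung catch, in m: 0 = up (rest), 0.009 = fully pressed. Its steel tooth (40 mm wide) stands 6 mm above the deck at x -55..-51, just behind a rack that is home; pressed 6.5 mm or more it frees the rack. A rack sliding in presses it down by its 30 degree ramp (x -67..-55); it springs up when the rack is home. Spring 2 to 3.5 N; with the pusher's load, pressing takes up to 10 N.
- catch_top (a point): Centre of the top of the catch's paddle, a ribbed steel pad of 28 x 28 mm on the deck beside the mouth, at x -55, y +77; its top is 14 mm above the deck when up. Press it straight down 9 mm, to its stop. It moves with the catch; axes as the mixer.
- pusher (a joint): Damped sprung pusher at the blind end, in m: 0 with a rack at home, 0.022 = fully out, -0.003 = pressed 3 mm past home. It pushes a rack out with about 6 N at home, 3 N at 22 mm: when the catch is pressed, the rack moves about 20 mm out by itself and the released catch no longer holds it. A rack pushed in but not caught comes back out by as much.
- rack_done: Finished tube rack, in the mixer at the start, loose, about 0.2 kg. Grey plate 100 (x) x 66 (y) x 12 mm (z), long sides bevelled to 54 mm at the top, an upright grip fin in the middle, four white tubes with blue caps (20 mm across) at x +-36, y +-14, tops at 55 mm. Origin at the centre of the underside, x along the slide, z up. Works either way round.
- rack_done_grip (a point): Point on the rack's grip fin at which to pinch it: on its centre line, 36 mm above the underside. The fin is upright, 34 (rack x) x 16 (rack y) mm, from 12 to 54 mm above the underside; pinch it across its 16 mm, along rack y. The tube caps begin 26 mm from its centre along rack x; nothing stands beside it above the plate.
- rack_next: Waiting tube rack, identical to the finished one, standing on the bench at the side of the mixer, away from the tray. Origin at the centre of the underside, x along its long side, z up.
- rack_next_grip (a point): Point on the waiting rack's grip fin at which to pinch it: on its centre line, 36 mm above the underside. The fin is upright, 34 (rack x) x 16 (rack y) mm, from 12 to 54 mm above the underside; pinch it across its 16 mm, along rack y. The tube caps begin 26 mm from its centre along rack x; nothing stands beside it above the plate.
- tray: Shallow open aluminium tray, fixed, 220 (x) x 180 (y) mm outside, walls 4 mm thick and 35 mm high, floor 4 mm thick. Origin at bench level under its centre, z up. It stands on the bench to the left or the right of the mixer.
- bottle: White capped bottle, 60 mm diameter, 140 mm tall, loose bystander. Origin at the centre of its underside.
- tub: White open plastic tub, 110 mm across the rim, 85 mm tall, loose bystander. Origin at the centre of its underside.
- marker: Marker pen, 130 mm long, 15 mm thick, lying loose on the bench, bystander. Origin on the bench, under about its middle.
Mind the look-alikes: they are no part of the job. Leave any green or orange look-alike of the rack_next alone.

How it is judged:
On the way, in this order (a step that is already met when the one before it is completed fails the run):
1. the catch is pressed down (more than 5.5 mm) (value of joint catch above 0.0055 m).
2. the finished rack is out of the mixer (more than 120 mm from home) (distance between rack_done and home above 0.12 m), for 0.1 s.
At the end, for the whole second after the job is handed in: The waiting rack sits in the mixer's dovetail within 5 mm of fully home with the catch up behind it (less than 2 mm down); the finished rack lies flat on the tray's floor, inside its walls; both are at rest (x of rack_next in the frame of mixer between -0.005 and 0.004 m and y of rack_next in the frame of mixer between -0.004 and 0.004 m and z of rack_next in the frame of mixer between 0.052 and 0.059 m and angle between the x axis of rack_next and the x axis of mixer, either way round below 0.06 rad and value of joint catch below 0.002 m and x of rack_done in the frame of tray between -0.08 and 0.08 m and y of rack_done in the frame of tray between -0.06 and 0.06 m and height (world z) of rack_done below 0.008 m and angle between rack_done's own z axis and vertical below 0.08 rad and linear speed of each of rack_done, rack_next below 0.02 m/s); the robot touches nothing.
It fails at once if a rack is tipped by more than 35 degrees (angle between any of rack_done, rack_next's own z axis and vertical above 0.61 rad).
It fails at once if a rack is dropped (moves faster than 0.7 m/s with no finger on it) ((contact force between each of the arm, the fingers and rack_done below 0.05 N and linear speed of rack_done above 0.7 m/s) or (contact force between each of the arm, the fingers and rack_next below 0.05 N and linear speed of rack_next above 0.7 m/s)).
It fails at once if the bottle, tub or marker is moved by more than 30 mm (distance of any of bottle, tub, marker from where it was at the start of the episode above 0.03 m).
It also fails if it takes over 72 s, if anything falls off the work surface, if the arm or the gripper's body presses on something with over 40 N, if the wrist force passes 120 N, or if a joint passes its speed limit or range.

## Robot

A 7-joint arm with a two-finger parallel gripper is mounted at the origin on the work surface. World frame = base frame: x ahead of the robot, y to its left, z up, the work surface at z = 0. Lengths are in m, angles in rad, forces in N, time in s.
With the tool pointing down it reaches from about 0.425 to 0.95 m from the base axis. Payload 4.7 kg.
Tool frame: the origin (TCP) lies midway between the tips of the shut fingers; the grasp point (between the pads) lies 19 mm behind it (pinch_z is the distance from the TCP to the grasp point, in m); x points along the fingers, z is the direction in which the jaws open and shut, and the axes are right-handed (so a half turn about x gives the same grasp; the last joint's range is limited). The gripper opens to 85 mm and grips with 20 to 120 N. Pads are 22 mm wide; open, the fingers measure 114 mm over their backs; the gripper's body (76 mm by 85 mm) begins 54 mm behind the grasp point. The pads swing forward as they close: fully open they stand 13 mm farther back than shut.
Start: joints at [-1.353, 0.469, -0.049, 1.532, 0.024, 1.141, -0.082], TCP at [0.165, 0.655, 0.231] pointing down, gripper open.
Joint ranges: [-2.59, 2.59], [-0.33, 1.99], [-1.39, 1.29], [0.1, 2.45], [-1.04, 4.18], [0.21, 1.99], [-2.66, 2.66]. Speed limits (rad/s): [2.57, 2.57, 3.14, 3.14, 3.14, 3.14, 3.14].

## Interface

Orientations are given as a rotation vector (axis times angle).
In Python, from station import * gives the robot as it stands.
- The arm moves only by the tool carry_out, never from a script. Its argument "moves" is a list that holds one entry, the list of rows, each a list of 7 numbers: the shift along the tool's x, y, z in cm, then the turn, a rotation vector about the tool's x, y, z in rad, then the opening, from 0 (shut) to 1 (fully open). In form: [[[dx, dy, dz, wx, wy, wz, grip], ...]]. A call has 1 to 20 rows; each row is the pose to reach, as a shift and turn from the pose commanded when the call began, along the tool's axes at that moment; what a row does not reach only later rows make up. A row lasts 1/10 s, in which the tool goes at most 50 mm and 8.59 degrees, less where a joint would pass 70% of its speed; a pose out of reach is approached as far as the arm can. A call with a gripper value outside its range is refused whole. The fingers move at their own pace and stop on an object; the grip force is fixed at half the most. Time passes only in rows, so rows that repeat a pose let the fingers close. It gives the time, the measured TCP pose, the force and the opening at its end, in the units of the state.
- sense(): the state, without advancing time (a new reading comes with each control period).
- camera(name): name is "scene" or "top"; returns a dict with "image" (384x512x3 uint8, red, green, blue), "intrinsics" (3x3 intrinsics, pixels), "R" (3x3) and "t" (3): a world point X has camera coordinates R X + t. Camera axes: x right, y down, z forward; pixel columns grow to the right and rows downward; lengths in m; the calibration is good to about 2 mm. A picture is of the moment at which its call begins. There is no depth.
- sign_off(): hands the job in, once; it reports no verdict.
The state is a dict: "time_s": time; "joint_pos": joint angles; "joint_velocities": joint speeds; "joint_torque": joint torques, N m; "tcp_pos": TCP position; "orientation": TCP orientation; "wrist_force": force on the tool from outside, world axes, zero at the start; "moment": the same for the moment, N m; "gripper_width": finger opening in m.
Only numpy, scipy, OpenCV 4.12 (cv2) and the standard library are available. Lean on these libraries where they do the work, as an engineer would, in place of code of your own. Each camera call takes 0.05 s, during which the arm holds its last target.

## Working session

There is one attempt and no reset: what is moved stays moved. The work goes in short steps, Python scripts to look and compute and a tool call to move; the robot and the scene stay as the last step left them, time stands still between calls to the robot, and variables do not carry over. Pictures are saved under pics/ and viewed, and the job is handed in when it is done.

Besides the shell and the picture viewer there is one more tool, called after ">>>" as name(argument=value, ...) on one line, values as JSON. carry_out: Moves the arm, as the interface text tells. Its arguments: {"type":"object","properties":{"moves":{"type":"array","items":{"type":"array","items":{"type":"array","items":{"type":"number"}}}}},"required":["moves"]}

```bash
ls; mkdir -p pics; python3 - <<'E'
from station import *
import cv2,pickle
s=sense()
for k,v in s.items(): print(k,v)
for n in ("scene","top"):
    c=camera(n); cv2.imwrite(f"pics/{n}0.png",c["image"][:,:,::-1]); pickle.dump(c,open(f"{n}0.pkl","wb")); print(n,c["intrinsics"],c["R"],c["t"])
E
```

```text
pics
time_s 0.0
joint_pos [-1.35287885  0.46945637 -0.04858408  1.53369663  0.02410059  1.14100465
 -0.08230687]
joint_velocities [-0.00147705  0.0002292   0.00033676 -0.00098471 -0.0013312  -0.00047901
  0.00066115]
joint_torque [-7.44099771e-05 -5.10310078e+01 -4.72354610e-02 -2.37709737e+01
  1.06130095e-02  7.56403024e-03 -6.91297387e-06]
tcp_pos [0.16476817 0.65397455 0.23025018]
orientation [-1.02678257  1.31744679  1.02465039]
wrist_force [-0.21709771 -0.08778594 -1.01276709]
moment [-0.00893543  0.04409679 -0.00684585]
gripper_width 0.08547134432877598
scene [[405.15887505   0.         253.49409899]
 [  0.         405.15887505 190.40973845]
 [  0.           0.           1.        ]] [[ 0.85245323  0.52276748 -0.00613585]
 [ 0.45452584 -0.74687167 -0.48537508]
 [-0.258321    0.41097066 -0.8742845 ]] [-0.41736826 -0.2052129   1.34255483]
top [[399.79357716   0.         257.01603765]
 [  0.         399.79357716 190.64440929]
 [  0.           0.           1.        ]] [[ 0.01704539 -0.99978861 -0.0114971 ]
 [-0.99439822 -0.01575157 -0.1045183 ]
 [ 0.10431511  0.01321425 -0.99445651]] [-0.01109672  0.5165198   1.00447627]
```

View pics/scene0.png

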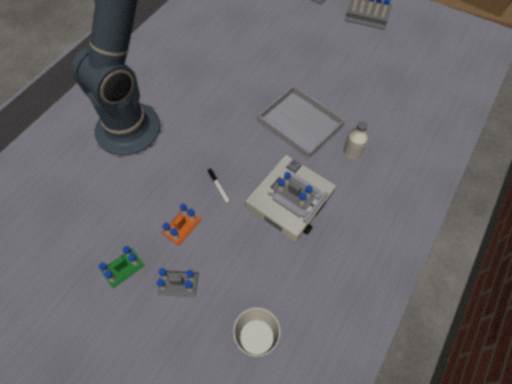

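View pics/top0.png

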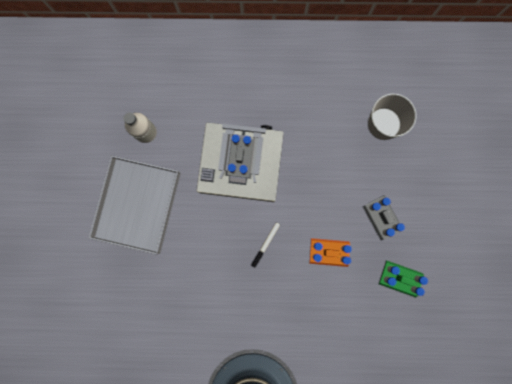

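```bash
python3 - <<'E'
import cv2,pickle,numpy as np
t=pickle.load(open("top0.pkl","rb"))["image"][:,:,::-1]; s=pickle.load(open("scene0.pkl","rb"))["image"][:,:,::-1]
def crop(im,x,y,w,h,k): return cv2.resize(im[y:y+h,x:x+w],None,fx=k,fy=k,interpolation=cv2.INTER_CUBIC)
a=crop(t,190,115,100,95,4);b=crop(t,350,185,100,95,4)
c=crop(s,240,150,100,95,4);d=crop(s,130,245,100,95,4)
cv2.imwrite("pics/crops0.png",np.hstack([a,b])) ;cv2.imwrite("pics/crops1.png",np.hstack([c,d]))
for n,im in(("top",t),("scene",s)):
    im=im.astype(int); B,G,R=im[...,0],im[...,1],im[...,2]
    m=((B>R+50)&(B>G+40)).astype(np.uint8)
    N,L,st,ce=cv2.connectedComponentsWithStats(m)
    print(n,[(np.round(ce[i],1).tolist(),int(st[i,4])) for i in range(1,N) if st[i,4]>5])
E
```

```text
top [([235.2, 138.2], 51), ([246.6, 139.5], 51), ([231.4, 167.4], 54), ([243.0, 168.6], 56), ([386.2, 201.0], 48), ([376.5, 206.0], 52), ([400.5, 226.8], 53), ([390.5, 232.0], 52), ([318.0, 246.1], 40), ([347.5, 248.7], 47), ([317.2, 257.5], 39), ([346.6, 259.9], 50), ([394.9, 270.1], 46), ([423.4, 280.3], 55), ([391.6, 281.0], 49), ([420.2, 291.4], 57)]
scene [([379.0, 0.5], 6), ([386.8, 1.2], 16), ([287.2, 175.1], 32), ([281.1, 181.8], 37), ([308.5, 188.5], 32), ([302.7, 195.8], 36), ([182.6, 206.6], 33), ([190.5, 211.6], 33), ([165.6, 225.8], 35), ([173.6, 231.4], 30), ([125.9, 249.1], 39), ([131.6, 256.9], 36), ([102.0, 265.8], 41), ([161.9, 271.3], 41), ([107.4, 273.9], 38), ([189.2, 273.1], 42), ([159.9, 282.1], 42), ([187.8, 283.9], 44)]
```

View pics/crops0.png

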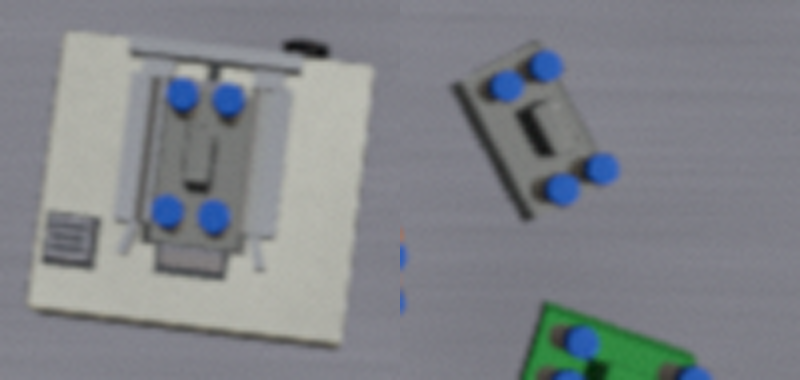

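View pics/crops1.png

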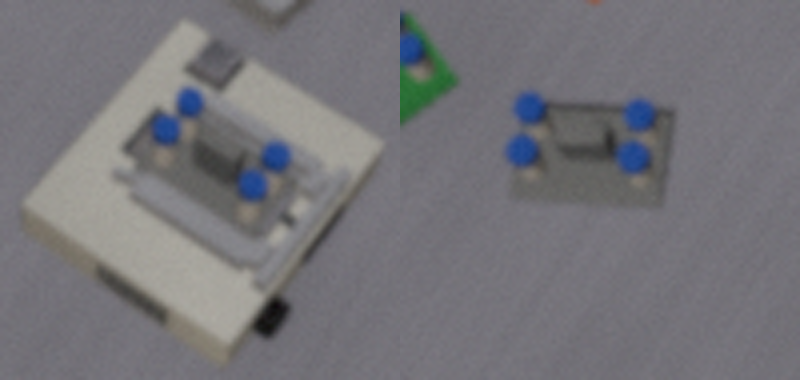

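```bash
cat > h.py <<'E'
import numpy as np,pickle
from scipy.optimize import least_squares
from scipy.spatial.transform import Rotation as Ro
def proj(c,X):
    p=(np.atleast_2d(X)@c["R"].T+c["t"]); q=p@c["intrinsics"].T; return q[:,:2]/q[:,2:]
def plane(c,uv,z):
    d=np.linalg.inv(c["intrinsics"])@np.array([uv[0],uv[1],1.]); d=c["R"].T@d; o=-c["R"].T@c["t"]
    return o+d*(z-o[2])/d[2]
caps=np.array([[36,14],[36,-14],[-36,14],[-36,-14]])/1000
def fit_rack(obs,z,yaw0,xy0,capz=None):
    # obs: list of (cam, Nx2)
    from scipy.optimize import linear_sum_assignment
    def f(p,full=False):
        R=np.array([[np.cos(p[2]),-np.sin(p[2])],[np.sin(p[2]),np.cos(p[2])]])
        X=np.c_[caps@R.T+p[:2],np.full(4,z+p[3])]; r=[]
        for c,o in obs:
            q=proj(c,X); D=np.linalg.norm(q[:,None]-o[None],axis=2); i,j=linear_sum_assignment(D); r.append(q[i]-o[j])
        return np.concatenate([a.ravel() for a in r])
    s=least_squares(f,[xy0[0],xy0[1],yaw0,0.05],x_scale=[.01,.01,.1,.01],diff_step=1e-4); return s.x,np.abs(s.fun).max(),s.fun
E
python3 - <<'E'
from h import *
t=pickle.load(open("top0.pkl","rb")); s=pickle.load(open("scene0.pkl","rb"))
A=np.array
dt=A([[235.2,138.2],[246.6,139.5],[231.4,167.4],[243.0,168.6]]);ds=A([[287.2,175.1],[281.1,181.8],[308.5,188.5],[302.7,195.8]])
nt=A([[386.2,201],[376.5,206],[400.5,226.8],[390.5,232]]);ns=A([[161.9,271.3],[189.2,273.1],[159.9,282.1],[187.8,283.9]])
for nm,o1,o2,z in(("done",dt,ds,.055),("next",nt,ns,0)):
    P=A([plane(t,u,z+.05) for u in o1]); c=P.mean(0); d=P[:2].mean(0)-P[2:].mean(0); y=np.arctan2(d[1],d[0])
    for ob in([(t,o1),(s,o2)],[(t,o1)],[(s,o2)]):
        x,m,_=fit_rack(ob,z,y,c[:2]); print(nm,np.round(x,4),round(m,2))
cr=A([[65,32],[373,65],[340,345],[30,305]]); cr=(cr+.5)/4-.5+[190,115]
M=A([plane(t,u,.055) for u in cr]);print("mixer",M.round(4),np.linalg.norm(M-np.roll(M,-1,0),axis=1))
print("ctr",M.mean(0), [np.arctan2(*(M[a]-M[b])[[1,0]]) for a,b in((0,3),(1,2))],[np.arctan2(*(M[a]-M[b])[[1,0]]) for a,b in((0,1),(3,2))])
print("pad",plane(t,(A([70,240])+.5)/4-.5+[190,115],.069))
for i,u in enumerate([(114,158),(180,170),(159,252),(93,237)]): print("tray",plane(t,u,.035))
print("marker",plane(t,(279,224),.007),plane(t,(254,265),.007)); print("bottle",plane(t,(142,130),.0))
E
```

```text
done [ 0.5983  0.0413 -0.1039  0.0484] 0.18
done [ 0.5986  0.0413 -0.1018  0.0472] 0.07
done [ 0.5976  0.0431 -0.1069  0.045 ] 0.13
next [ 0.4549 -0.3317  0.4862  0.0506] 0.16
next [ 0.4545 -0.33    0.4891  0.0561] 0.1
next [ 0.4551 -0.3317  0.4829  0.051 ] 0.12
mixer [[ 0.6866  0.1309  0.055 ]
 [ 0.6678 -0.0662  0.055 ]
 [ 0.4887 -0.0475  0.055 ]
 [ 0.5107  0.1476  0.055 ]] [0.19801629 0.18015117 0.19626749 0.17668974]
ctr [0.58846326 0.04118535 0.055     ] [np.float64(-0.09455572546188513), np.float64(-0.10444168361446773)] [np.float64(1.475732030794582), np.float64(1.4581350473614796)]
pad [0.55033828 0.12166888 0.069     ]
tray [0.5950174  0.36954691 0.035     ]
tray [0.56618799 0.19686901 0.035     ]
tray [0.35603582 0.24224189 0.035     ]
tray [0.39077093 0.41201463 0.035     ]
marker [ 0.43225279 -0.06110889  0.007     ] [0.32573124 0.00215726 0.007     ]
bottle [0.67916281 0.31108644 0.        ]
```

```bash
cat >> h.py <<'E'
HOME=np.array([0.5992,0.0413]); YAW=-0.103
def mix(x,y,z): # mm mixer-> world
    c,s=np.cos(YAW),np.sin(YAW); return np.array([HOME[0]+(c*x-s*y)/1e3,HOME[1]+(s*x+c*y)/1e3,z/1e3])
def down(yaw,flip=False):
    # tool x down, tool z along rack y (yaw), 
    z=np.array([-np.sin(yaw),np.cos(yaw),0])*(-1 if flip else 1); x=np.array([0,0,-1.]); return Ro.from_matrix(np.c_[x,np.cross(z,x),z])
def go(st,pos,yaw=None):
    R0=Ro.from_rotvec(st["orientation"]); d=R0.inv().apply(np.asarray(pos)-st["tcp_pos"])*100
    if yaw is None: w=np.zeros(3)
    else: w=min([(R0.inv()*down(yaw,f)).as_rotvec() for f in(0,1)],key=np.linalg.norm)
    print("to",np.round(pos,4),"d",d.round(2),"w",w.round(3)); return d,w
E
python3 - <<'E'
from h import *; from station import *
st=sense(); print(Ro.from_rotvec(st["orientation"]).as_matrix().round(3))
print([ (Ro.from_rotvec(st["orientation"]).inv()*down(YAW,f)).as_rotvec().round(3) for f in (0,1)])
p=mix(-55,77,0);go(st,[p[0],p[1],.13],YAW)
E
```

```text
[[-0.    -0.97   0.244]
 [-0.002  0.244  0.97 ]
 [-1.    -0.    -0.002]]
[array([-0.144, -0.002, -0.   ]), array([ 2.998, -0.   ,  0.003])]
to [0.5524 0.1235 0.13  ] d [ 10.11 -50.55 -41.95] w [-0.144 -0.002 -0.   ]
```

>>> carry_out(moves=[[[0, -3.5, -3, 0, 0, 0, 0], [0, -7, -6, 0, 0, 0, 0], [0, -10.5, -9, 0, 0, 0, 0], [0, -14, -12, -0.03, 0, 0, 0], [0, -17.5, -15, -0.05, 0, 0, 0], [0, -21, -18, -0.07, 0, 0, 0], [0, -24.5, -21, -0.09, 0, 0, 0], [0, -28, -24, -0.1, 0, 0, 0], [0, -31.5, -27, -0.11, 0, 0, 0], [0, -35, -30, -0.12, 0, 0, 0], [0, -38.5, -33, -0.13, 0, 0, 0], [0, -42, -36, -0.144, 0, 0, 0], [0, -45.5, -38.5, -0.144, 0, 0, 0], [1, -48.5, -40.5, -0.144, 0, 0, 0], [3, -50, -41.7, -0.144, 0, 0, 0], [6, -50.5, -42, -0.144, 0, 0, 0], [9, -50.5, -42, -0.144, 0, 0, 0], [11, -50.5, -42, -0.144, 0, 0, 0], [12, -50.5, -42, -0.144, 0, 0, 0], [12, -50.5, -42, -0.144, 0, 0, 0]]])

```text
time_s: 2.1
tcp_pos: [0.5509, 0.1237, 0.1099]
orientation: [-1.133, 1.259, 1.135]
wrist_force: [-0.4, 0.4, 0.5]
gripper_width: -0.0003
```

```bash
python3 - <<'E'
from h import *; from station import *
import cv2
c=camera("top");pickle.dump(c,open("top1.pkl","wb"));s=camera("scene")
a=cv2.resize(c["image"][100:220,180:330,::-1],None,fx=3,fy=3,interpolation=2);b=cv2.resize(s["image"][110:230,230:350,::-1],None,fx=3,fy=3,interpolation=2)
cv2.imwrite("pics/p1.png",np.hstack([a,b]))
st=sense();print(st["tcp_pos"],st["gripper_width"],st["wrist_force"],st["joint_pos"].round(2),st["time_s"])
p=mix(-55,77,0);go(st,[p[0],p[1],.062],YAW)
E
```

```text
[0.55252444 0.12409724 0.11197428] 0.00018644035742490332 [-0.04160986  0.46796318  0.43067374] [-0.45  0.43  0.2   1.92 -0.12  0.8   1.28] 2.2
to [0.5524 0.1235 0.062 ] d [ 5.    0.01 -0.06] w [0.    0.    0.001]
```

View pics/p1.png

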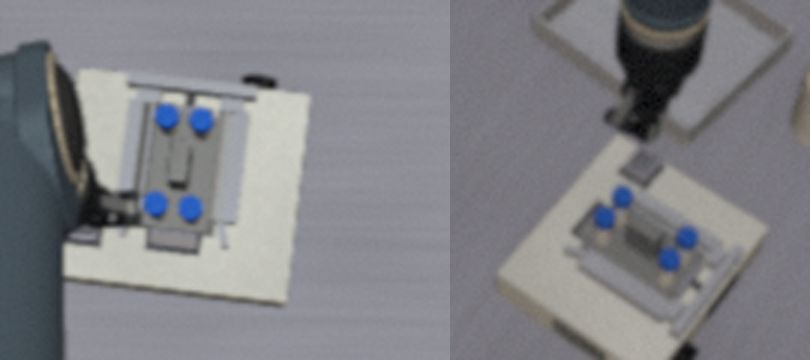

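```bash
python3 - <<'E'
from h import *
t=pickle.load(open("top1.pkl","rb")); s=pickle.load(open("scene0.pkl","rb"))
for P in([.5525,.1241,.112],[.5525,.1241,.069]):
  q=proj(t,P)[0];r=proj(s,P)[0]; print((q-[180,100])*3,(r-[230,110])*3+[450,0])
E
```

```text
[ 71.05792819 213.31488031] [644.67508626 134.60493612]
[ 78.52867539 221.25048181] [641.02266365 159.280805  ]
```

>>> carry_out(moves=[[[1.5, 0.15, -0.2, 0, 0, 0, 0], [3, 0.15, -0.2, 0, 0, 0, 0], [3.8, 0.15, -0.2, 0, 0, 0, 0], [4.2, 0.15, -0.2, 0, 0, 0, 0], [4.4, 0.15, -0.2, 0, 0, 0, 0], [4.6, 0.15, -0.2, 0, 0, 0, 0], [4.8, 0.15, -0.2, 0, 0, 0, 0], [5.0, 0.15, -0.2, 0, 0, 0, 0], [5.1, 0.15, -0.2, 0, 0, 0, 0], [5.15, 0.15, -0.2, 0, 0, 0, 0], [5.15, 0.15, -0.2, 0, 0, 0, 0], [5.15, 0.15, -0.2, 0, 0, 0, 0], [5.15, 0.15, -0.2, 0, 0, 0, 0]]])

```text
time_s: 3.5
tcp_pos: [0.5507, 0.1223, 0.06]
orientation: [-1.133, 1.255, 1.133]
wrist_force: [-0.2, 1.6, 4.5]
gripper_width: 0.0001
```

```bash
python3 - <<'E'
from h import *; from station import *
import cv2
c=camera("top");pickle.dump(c,open("top1.pkl","wb"));s=camera("scene")
a=cv2.resize(c["image"][100:220,180:330,::-1],None,fx=3,fy=3,interpolation=2);b=cv2.resize(s["image"][110:230,230:350,::-1],None,fx=3,fy=3,interpolation=2)
cv2.imwrite("pics/p2.png",np.hstack([a,b]))
st=sense();print(st["tcp_pos"],st["wrist_force"])
E
```

```text
[0.55066056 0.12229888 0.0600085 ] [0.27267008 0.4816676  4.85700559]
```

View pics/p2.png

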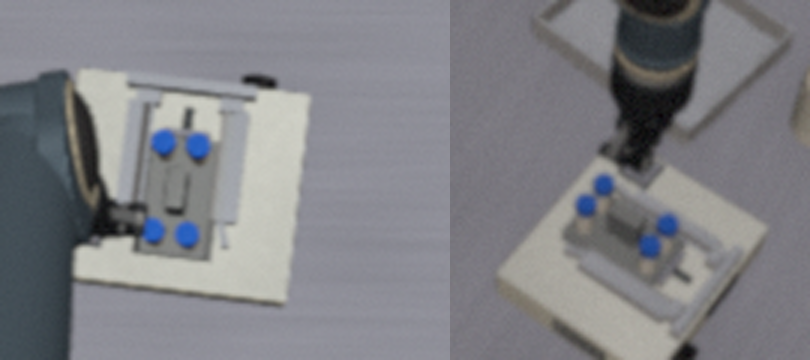

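>>> carry_out(moves=[[[-0.5, 0, 0, 0, 0, 0, 0], [-2, 0, 0, 0, 0, 0, 0], [-5, 0, 0, 0, 0, 0, 0], [-9, 0, 0, 0, 0, 0, 0], [-12, 0, 0, 0, 0, 0, 0.3], [-13, 0, 0, 0, 0, 0, 0.8], [-13, 0, 0, 0, 0, 0, 0.8], [-13, 0, 0, 0, 0, 0, 0.8]]])

```text
time_s: 4.4
tcp_pos: [0.5491, 0.1218, 0.1882]
orientation: [-1.133, 1.259, 1.135]
wrist_force: [-0.6, 0.2, 0.0]
gripper_width: 0.0579
```

```bash
cat >> h.py <<'E'
def blobs(c,box=None):
    import cv2
    im=c["image"].astype(int);R,G,B=im[...,0],im[...,1],im[...,2]
    m=((B>R+50)&(B>G+40)).astype(np.uint8); N,L,st,ce=cv2.connectedComponentsWithStats(m)
    return [(ce[i].round(1).tolist(),int(st[i,4])) for i in range(1,N) if st[i,4]>5 and (box is None or box[0]<ce[i][0]<box[1] and box[2]<ce[i][1]<box[3])]
E
python3 - <<'E'
from h import *; from station import *
import cv2
c=camera("top");s=camera("scene")
a=cv2.resize(c["image"][100:220,180:330,::-1],None,fx=3,fy=3,interpolation=2);b=cv2.resize(s["image"][110:230,230:350,::-1],None,fx=3,fy=3,interpolation=2)
cv2.imwrite("pics/p3.png",np.hstack([a,b]))
bt=blobs(c,(200,290,120,220));bs=blobs(s,(240,340,140,240));print(bt,bs)
ob=[]
for cc,bb in((c,bt),(s,bs)):
    if len(bb)==4: ob.append((cc,np.array([x[0] for x in bb])))
x,m,_=fit_rack(ob,.055,YAW,mix(-21,0,0)[:2]);print(x,m, "expect",mix(-21,0,0))
st=sense();print(st["tcp_pos"],st["gripper_width"])
go(st,[x[0],x[1],.13],YAW)
E
```

```text
[([234.1, 146.0], 56), ([245.5, 147.3], 56), ([230.2, 175.2], 57), ([241.9, 176.5], 58)] [([281.4, 170.7], 31), ([275.5, 177.5], 32), ([302.5, 184.6], 33), ([296.8, 191.8], 37)]
[ 0.5787392   0.04337405 -0.11002194  0.050571  ] 0.24609088989740258 expect [0.5783113  0.04345918 0.        ]
[0.54898829 0.1217392  0.18775683] 0.06811298885985749
to [0.5787 0.0434 0.13  ] d [ 5.77 -3.78 -7.48] w [ 0.    -0.002 -0.004]
```

View pics/p3.png

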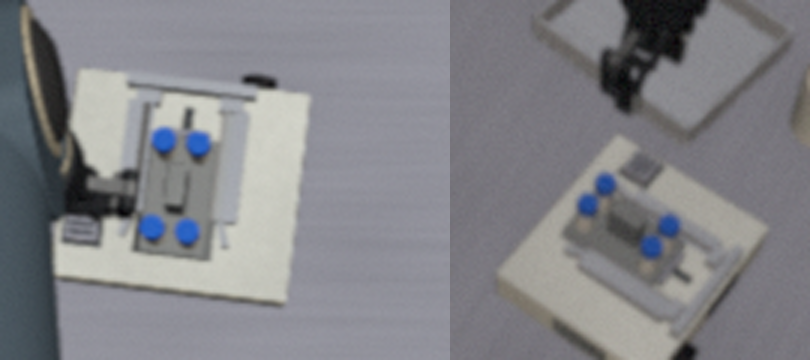

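>>> carry_out(moves=[[[0, -1.2, -2.5, 0, 0, 0, 0.7], [0, -2.5, -5, 0, 0, 0, 0.7], [0, -3.7, -7, 0, 0, 0, 0.7], [2, -3.8, -7.5, 0, 0, 0, 0.7], [4, -3.8, -7.5, 0, 0, 0, 0.7], [6, -3.8, -7.5, 0, 0, 0, 0.7], [8, -3.8, -7.5, 0, 0, 0, 0.7], [9.5, -3.8, -7.5, 0, 0, 0, 0.7], [10.7, -3.8, -7.5, 0, 0, 0, 0.7], [11.4, -3.8, -7.5, 0, 0, 0, 0.7], [11.4, -3.8, -7.5, 0, 0, 0, 0.7], [11.4, -3.8, -7.5, 0, 0, 0, 0.7]]])

```text
time_s: 5.7
tcp_pos: [0.5808, 0.0436, 0.0762]
orientation: [-1.133, 1.255, 1.133]
wrist_force: [-0.1, -0.0, 0.3]
gripper_width: 0.0599
```

```bash
python3 - <<'E'
from h import *; from station import *
import cv2
c=camera("top");s=camera("scene")
a=cv2.resize(c["image"][100:220,180:330,::-1],None,fx=3,fy=3,interpolation=2);b=cv2.resize(s["image"][110:230,230:350,::-1],None,fx=3,fy=3,interpolation=2)
cv2.imwrite("pics/p4.png",np.hstack([a,b]))
st=sense();print(st["tcp_pos"],st["gripper_width"],st["wrist_force"])
go(st,[.5787,.0434,.074],YAW)
E
```

```text
[0.58105456 0.04365472 0.07664492] 0.05992216169718405 [ 0.13794725 -0.6116881   0.40495138]
to [0.5787 0.0434 0.074 ] d [ 0.26  0.23 -0.05] w [0.    0.001 0.002]
```

View pics/p4.png

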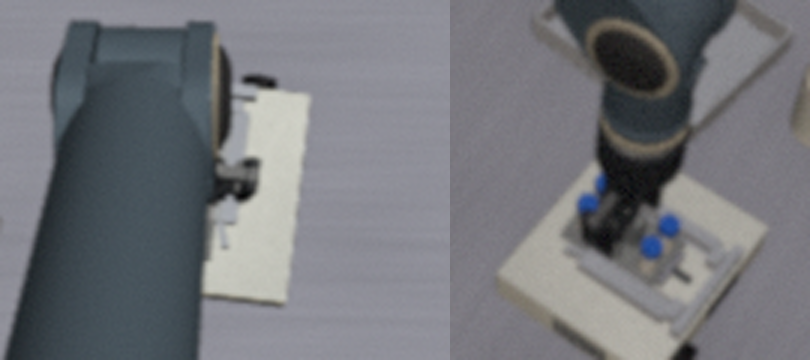

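>>> carry_out(moves=[[[0.25, 0.2, 0, 0, 0, 0, 0.7], [0.25, 0.2, 0, 0, 0, 0, 0.3], [0.25, 0.2, 0, 0, 0, 0, 0], [0.25, 0.2, 0, 0, 0, 0, 0], [0.25, 0.2, 0, 0, 0, 0, 0], [0.25, 0.2, 0, 0, 0, 0, 0], [0.25, 0.2, 0, 0, 0, 0, 0], [0.25, 0.2, 0, 0, 0, 0, 0]]])

```text
time_s: 6.6
tcp_pos: [0.5783, 0.043, 0.0733]
orientation: [-1.133, 1.257, 1.133]
wrist_force: [-1.5, -3.5, 0.9]
gripper_width: 0.0155
```

>>> carry_out(moves=[[[0, 0.8, 0, 0, 0, 0, 0], [0, 1.6, 0, 0, 0, 0, 0], [0, 2.4, 0, 0, 0, 0, 0], [0, 3.2, 0, 0, 0, 0, 0], [0, 4, 0, 0, 0, 0, 0], [0, 5, 0, 0, 0, 0, 0], [0, 6, 0, 0, 0, 0, 0], [0, 7, 0, 0, 0, 0, 0], [0, 7, 0, 0, 0, 0, 0]]])

```text
time_s: 7.5
tcp_pos: [0.5064, 0.0521, 0.0734]
orientation: [-1.132, 1.257, 1.137]
wrist_force: [-1.4, -1.3, 0.8]
gripper_width: 0.0156
```

>>> carry_out(moves=[[[0, 0.8, 0, 0, 0, 0, 0], [0, 1.8, 0, 0, 0, 0, 0], [0, 2.8, 0, 0, 0, 0, 0], [0, 3.5, 0, 0, 0, 0, 0], [-0.5, 3.7, 0, 0, 0, 0, 0], [-1.5, 3.7, 0, 0, 0, 0, 0], [-3, 3.7, 0, 0, 0, 0, 0], [-4.5, 3.7, 0, 0, 0, 0, 0], [-5.5, 3.7, 0, 0, 0, 0, 0], [-6, 3.7, 0, 0, 0, 0, 0], [-6, 3.7, 0, 0, 0, 0, 0]]])

```text
time_s: 8.6
tcp_pos: [0.4723, 0.0548, 0.1339]
orientation: [-1.133, 1.255, 1.132]
wrist_force: [0.3, 0.1, -2.4]
gripper_width: 0.0154
```

```bash
python3 - <<'E'
from h import *; from station import *
import cv2
c=camera("top");s=camera("scene")
a=cv2.resize(c["image"][100:280,80:330,::-1],None,fx=2,fy=2,interpolation=2);b=cv2.resize(s["image"][80:260,200:350,::-1],None,fx=2,fy=2,interpolation=2)
cv2.imwrite("pics/p5.png",np.hstack([a,b]))
st=sense();print(st["tcp_pos"],st["gripper_width"],st["wrist_force"])
t=pickle.load(open("top0.pkl","rb"))
cv2.imwrite("pics/tray.png",cv2.resize(t["image"][145:265,80:190,::-1],None,fx=5,fy=5,interpolation=2))
E
```

```text
[0.4715756  0.05473098 0.13294216] 0.01506269190667597 [-0.37537614 -0.03878485 -2.16964877]
```

View pics/p5.png

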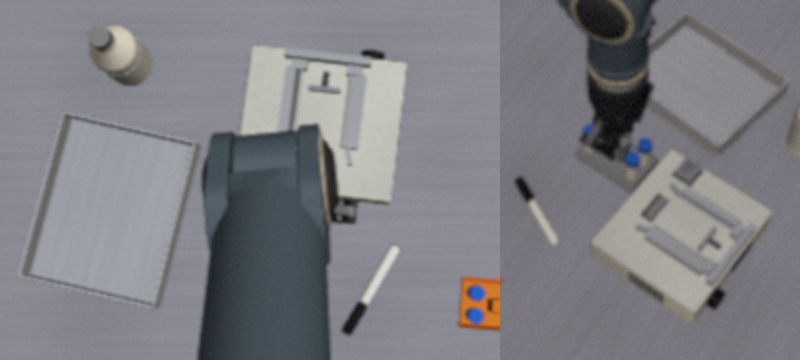

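View pics/tray.png

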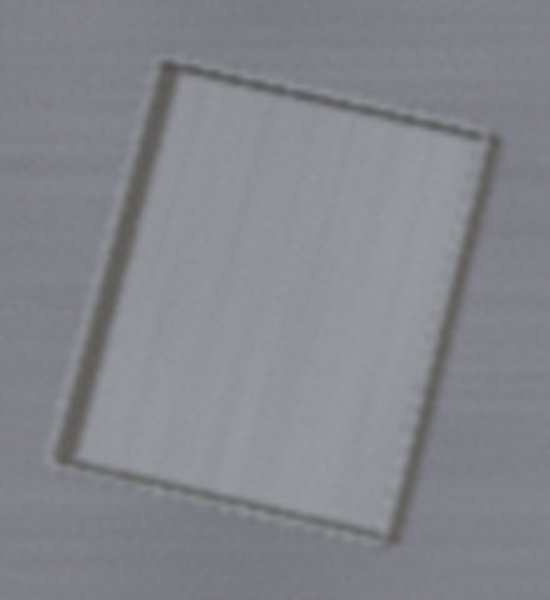

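```bash
python3 - <<'E'
from h import *; from station import *
t=pickle.load(open("top0.pkl","rb"))
T=np.array([plane(t,((a+.5)/5-.5+80,(b+.5)/5-.5+145),.035) for a,b in((163,59),(498,135),(394,546),(54,463))]);print(T.round(4),np.linalg.norm(T-np.roll(T,-1,0),axis=1))
c=T.mean(0);d=T[:2].mean(0)-T[2:].mean(0);y=np.arctan2(d[1],d[0]);print(c,y)
st=sense();go(st,[c[0],c[1],.133],y);go(st,[c[0],c[1],.0245],y);print(st["joint_pos"])
E
```

```text
[[0.5992 0.3745 0.035 ]
 [0.562  0.1988 0.035 ]
 [0.3515 0.2436 0.035 ]
 [0.3902 0.4186 0.035 ]] [0.17957279 0.21518582 0.17926629 0.21361526]
[0.47570199 0.30885929 0.035     ] -0.20894133433243364
to [0.4757 0.3089 0.133 ] d [-1.000e-02  2.200e+00  2.532e+01] w [ 0.106 -0.    -0.001]
to [0.4757 0.3089 0.0245] d [10.84  2.19 25.32] w [ 0.106 -0.    -0.001]
[-0.40960749  0.26804349  0.24201338  2.11005962 -0.09102862  0.77386811
  1.35734323]
```

>>> carry_out(moves=[[[0, 0.2, 1.2, 0, 0, 0, 0], [0, 0.4, 3.5, 0.01, 0, 0, 0], [0, 0.7, 6.5, 0.03, 0, 0, 0], [0, 1, 9.5, 0.04, 0, 0, 0], [0, 1.3, 12.5, 0.05, 0, 0, 0], [0, 1.6, 15.5, 0.07, 0, 0, 0], [0, 1.9, 18.5, 0.085, 0, 0, 0], [0, 2.1, 21.5, 0.1, 0, 0, 0], [0, 2.2, 23.5, 0.106, 0, 0, 0], [0, 2.2, 24.8, 0.106, 0, 0, 0], [1, 2.2, 25.3, 0.106, 0, 0, 0], [2.5, 2.2, 25.3, 0.106, 0, 0, 0], [4, 2.2, 25.3, 0.106, 0, 0, 0], [5.5, 2.2, 25.3, 0.106, 0, 0, 0], [7, 2.2, 25.3, 0.106, 0, 0, 0], [8.2, 2.2, 25.3, 0.106, 0, 0, 0], [9.2, 2.2, 25.3, 0.106, 0, 0, 0], [9.8, 2.2, 25.3, 0.106, 0, 0, 0], [10.2, 2.2, 25.3, 0.106, 0, 0, 0], [10.2, 2.2, 25.3, 0.106, 0, 0, 0]]])

```text
time_s: 10.7
tcp_pos: [0.4759, 0.3086, 0.031]
orientation: [-1.054, 1.301, 1.054]
wrist_force: [-0.3, 0.0, -1.8]
gripper_width: 0.0154
```

```bash
python3 - <<'E'
from h import *; from station import *
import cv2
c=camera("top");s=camera("scene")
a=cv2.resize(c["image"][100:280,60:260,::-1],None,fx=2,fy=2,interpolation=2);b=cv2.resize(s["image"][50:230,200:400,::-1],None,fx=2,fy=2,interpolation=2)
cv2.imwrite("pics/p6.png",np.hstack([a,b]))
st=sense();print(st["tcp_pos"],st["gripper_width"],st["wrist_force"])
go(st,[.4757,.3089,.0235],-.209)
E
```

```text
[0.47630382 0.30892934 0.03166807] 0.014732730631939316 [ 0.06400218 -0.41684989 -2.69048718]
to [0.4757 0.3089 0.0235] d [ 0.82  0.06 -0.02] w [0.    0.001 0.   ]
```

View pics/p6.png

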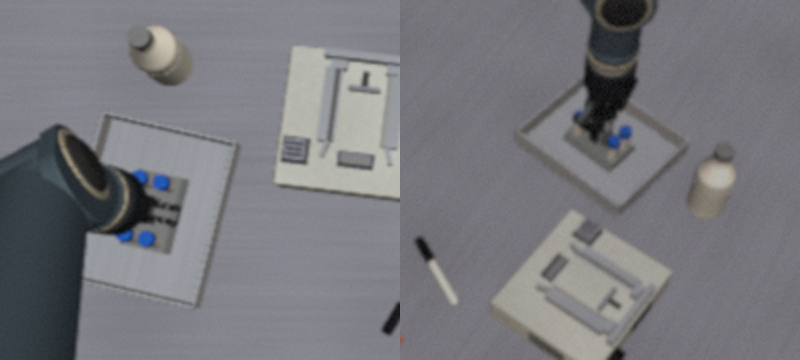

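>>> carry_out(moves=[[[0.4, 0, 0, 0, 0, 0, 0], [0.6, 0, 0, 0, 0, 0, 0], [0.75, 0, 0, 0, 0, 0, 0], [0.85, 0, 0, 0, 0, 0, 0], [0.85, 0, 0, 0, 0, 0, 0], [0.85, 0, 0, 0, 0, 0, 0]]])

```text
time_s: 11.4
tcp_pos: [0.4761, 0.3087, 0.0228]
orientation: [-1.054, 1.301, 1.054]
wrist_force: [-0.6, 0.2, -1.7]
gripper_width: 0.0154
```

>>> carry_out(moves=[[[0.1, 0, 0, 0, 0, 0, 0], [0.15, 0, 0, 0, 0, 0, 0], [0.15, 0, 0, 0, 0, 0, 0]]])

```text
time_s: 11.7
tcp_pos: [0.4761, 0.3089, 0.0221]
orientation: [-1.054, 1.3, 1.054]
wrist_force: [-3.2, -0.1, 4.1]
gripper_width: 0.0154
```

>>> carry_out(moves=[[[0, 0, 0, 0, 0, 0, 0.25], [0, 0, 0, 0, 0, 0, 0.45], [0, 0, 0, 0, 0, 0, 0.6], [0, 0, 0, 0, 0, 0, 0.6], [-0.5, 0, 0, 0, 0, 0, 0.6], [-2, 0, 0, 0, 0, 0, 0.6], [-5, 0, 0, 0, 0, 0, 0.6], [-9, 0, 0, 0, 0, 0, 0.6], [-13, 0, 0, 0, 0, 0, 0.6], [-15, 0, 0, 0, 0, 0, 0.6], [-15.5, 0, 0, 0, 0, 0, 0.6]]])

```text
time_s: 12.8
tcp_pos: [0.4777, 0.3097, 0.1805]
orientation: [-1.053, 1.293, 1.053]
wrist_force: [-0.5, 0.2, -0.6]
gripper_width: 0.0515
```

```bash
python3 - <<'E'
from h import *; from station import *
import cv2
c=camera("top");s=camera("scene")
a=cv2.resize(c["image"][100:280,60:260,::-1],None,fx=2,fy=2,interpolation=2);b=cv2.resize(s["image"][50:230,200:400,::-1],None,fx=2,fy=2,interpolation=2)
cv2.imwrite("pics/p7.png",np.hstack([a,b]))
st=sense();print(st["tcp_pos"],st["gripper_width"],st["wrist_force"])
go(st,[.4549,-.3317,.16],.486);print(st["joint_pos"])
print(blobs(c),blobs(s))
E
```

```text
[0.47619597 0.30886477 0.17742526] 0.051158594857096874 [0.243133   0.01035174 0.14974671]
to [ 0.4549 -0.3317  0.16  ] d [  1.64 -11.19 -63.11] w [-0.695  0.001  0.002]
[-0.79747601  0.34770776  0.18711129  1.86352788 -0.07927118  0.93539045
  0.78765396]
[([130.2, 188.9], 50), ([140.6, 191.6], 52), ([386.2, 201.0], 49), ([376.5, 206.0], 52), ([122.4, 216.7], 53), ([133.1, 219.4], 56), ([400.4, 226.7], 55), ([390.5, 231.9], 53), ([318.0, 246.1], 40), ([347.5, 248.7], 47), ([317.2, 257.5], 39), ([346.6, 259.9], 50), ([394.8, 270.0], 45), ([423.4, 280.2], 56), ([391.6, 281.0], 49), ([420.2, 291.4], 57)] [([379.0, 0.5], 6), ([386.9, 1.1], 15), ([294.7, 105.0], 22), ([289.0, 109.8], 23), ([311.8, 117.0], 23), ([305.9, 121.9], 24), ([182.5, 206.5], 32), ([190.5, 211.7], 34), ([165.6, 225.7], 34), ([173.6, 231.4], 30), ([125.9, 249.1], 39), ([131.6, 256.9], 36), ([102.0, 265.8], 41), ([162.0, 271.4], 43), ([107.3, 274.0], 40), ([189.2, 273.1], 42), ([159.9, 282.0], 43), ([187.7, 283.9], 45)]
```

View pics/p7.png

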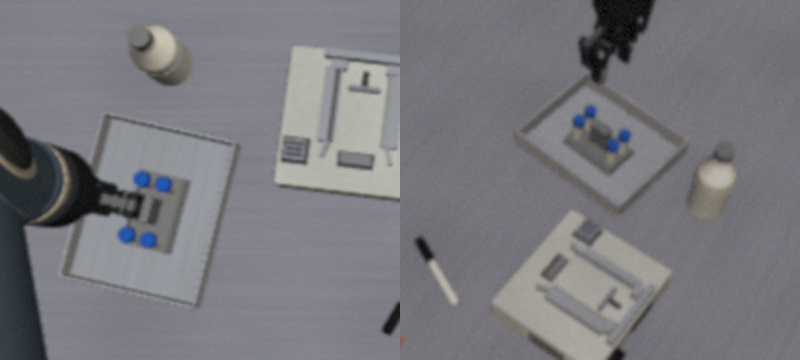

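>>> carry_out(moves=[[[0, 0.5, -1.5, 0.12, 0, 0, 0.7], [0, 0.5, -4.5, 0.25, 0, 0, 0.7], [0, 0, -8, 0.38, 0, 0, 0.7], [0, -0.5, -11.5, 0.51, 0, 0, 0.7], [0, -1, -15, 0.64, 0, 0, 0.7], [0, -1.5, -18.5, 0.77, 0, 0, 0.7], [0, -2, -22, 0.9, 0, 0, 0.7], [0, -3, -25.5, 1.03, 0, 0, 0.7], [0, -4, -29, 1.16, 0, 0, 0.7], [0, -5, -32.5, 1.29, 0, 0, 0.7], [0, -6, -36, 1.42, 0, 0, 0.7], [0, -7, -39.5, 1.55, 0, 0, 0.7], [0, -8, -43, 1.68, 0, 0, 0.7], [0, -9, -46.5, 1.81, 0, 0, 0.7], [0, -9.5, -50, 1.94, 0, 0, 0.7], [0, -10, -53.5, 2.07, 0, 0, 0.7], [0, -10.5, -57, 2.2, 0, 0, 0.7], [0, -11, -60, 2.31, 0, 0, 0.7], [0, -11.2, -62, 2.4, 0, 0, 0.7], [0, -11.2, -63.1, 2.447, 0, 0, 0.7]]])

```text
time_s: 14.9
tcp_pos: [0.4533, -0.3333, 0.1748]
orientation: [0.847, 1.402, -0.85]
wrist_force: [0.0, 0.5, 0.6]
gripper_width: 0.0598
```

```bash
python3 - <<'E'
from h import *; from station import *
st=sense();print(st["tcp_pos"],st["gripper_width"],st["joint_pos"].round(2))
go(st,[.4549,-.3317,.019],.486)
E
```

```text
[ 0.45327525 -0.33325437  0.17481097] 0.05978204755047724 [-0.1   0.46  0.88  1.9  -0.42  0.98 -0.12]
to [ 0.4549 -0.3317  0.019 ] d [15.58  0.26 -0.04] w [-0.005 -0.001  0.003]
```

>>> carry_out(moves=[[[3, 0.2, 0, 0, 0, 0, 0.7], [6, 0.25, 0, 0, 0, 0, 0.7], [9, 0.25, 0, 0, 0, 0, 0.7], [11, 0.25, 0, 0, 0, 0, 0.7], [12.5, 0.25, 0, 0, 0, 0, 0.7], [13, 0.25, 0, 0, 0, 0, 0.7], [13, 0.25, 0, 0, 0, 0, 0.7]]])

```text
time_s: 15.6
tcp_pos: [0.4567, -0.3303, 0.0457]
orientation: [0.844, 1.402, -0.844]
wrist_force: [-0.9, -0.8, -0.1]
gripper_width: 0.0596
```

```bash
python3 - <<'E'
from h import *; from station import *
import cv2
c=camera("top");s=camera("scene")
a=cv2.resize(c["image"][160:280,320:450,::-1],None,fx=3,fy=3,interpolation=2);b=cv2.resize(s["image"][220:340,110:240,::-1],None,fx=3,fy=3,interpolation=2)
cv2.imwrite("pics/p8.png",np.hstack([a,b]))
st=sense();print(st["tcp_pos"],st["gripper_width"],st["wrist_force"])
go(st,[.4549,-.3317,.019],.486)
E
```

```text
[ 0.45745535 -0.33104102  0.04699451] 0.05959208633063498 [ 0.54518535  0.28305535 -0.46904524]
to [ 0.4549 -0.3317  0.019 ] d [ 2.8  -0.26 -0.06] w [-0.     0.001 -0.001]
```

View pics/p8.png

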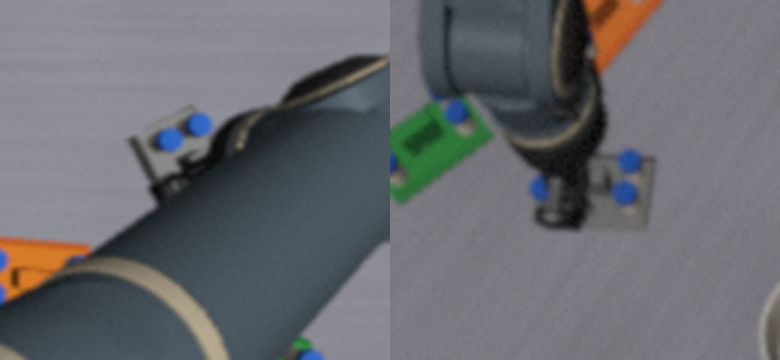

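>>> carry_out(moves=[[[1, -0.2, 0, 0, 0, 0, 0.7], [2, -0.2, 0, 0, 0, 0, 0.7], [2.6, -0.2, 0, 0, 0, 0, 0.7], [2.7, -0.2, 0, 0, 0, 0, 0.7], [2.7, -0.2, 0, 0, 0, 0, 0.7], [2.7, -0.2, 0, 0, 0, 0, 0.7]]])

```text
time_s: 16.3
tcp_pos: [0.4553, -0.3318, 0.0194]
orientation: [0.844, 1.4, -0.844]
wrist_force: [0.3, 0.4, 0.5]
gripper_width: 0.0601
```

```bash
python3 - <<'E'
from h import *; from station import *
st=sense();print(st["tcp_pos"],st["gripper_width"],st["wrist_force"])
go(st,[.4549,-.3317,.019],.486)
E
```

```text
[ 0.4553386  -0.3317691   0.01937963] 0.06005056894318541 [0.25091177 0.39804382 0.45216555]
to [ 0.4549 -0.3317  0.019 ] d [ 0.04 -0.04 -0.03] w [-0.  0. -0.]
```

>>> carry_out(moves=[[[0, 0, 0, 0, 0, 0, 0.4], [0, 0, 0, 0, 0, 0, 0.1], [0, 0, 0, 0, 0, 0, 0], [0, 0, 0, 0, 0, 0, 0], [0, 0, 0, 0, 0, 0, 0], [0, 0, 0, 0, 0, 0, 0], [-0.5, 0, 0, 0, 0, 0, 0], [-2, 0, 0, 0, 0, 0, 0], [-4.5, 0, 0, 0, 0, 0, 0], [-7.5, 0, 0, 0, 0, 0, 0], [-10.5, 0, 0, 0, 0, 0, 0], [-12, 0, 0, 0, 0, 0, 0], [-12.5, 0, 0, 0, 0, 0, 0], [-12.5, 0, 0, 0, 0, 0, 0]]])

```text
time_s: 17.7
tcp_pos: [0.4553, -0.3312, 0.1444]
orientation: [0.845, 1.401, -0.844]
wrist_force: [0.4, 0.5, -2.2]
gripper_width: 0.0153
```

```bash
python3 - <<'E'
from h import *; from station import *
import cv2
c=camera("top");s=camera("scene")
a=cv2.resize(c["image"][160:280,320:450,::-1],None,fx=3,fy=3,interpolation=2);b=cv2.resize(s["image"][200:320,110:240,::-1],None,fx=3,fy=3,interpolation=2)
cv2.imwrite("pics/p9.png",np.hstack([a,b]))
st=sense();print(st["tcp_pos"],st["gripper_width"],st["wrist_force"])
p=mix(-122,1,0); go(st,[p[0],p[1],.135],YAW);print(blobs(c)[:9],blobs(s)[2:])
E
```

```text
[ 0.45464806 -0.33073094  0.14308235] 0.015467797890743006 [-0.16961246  0.35830796 -3.02935857]
to [0.4779 0.0548 0.135 ] d [  0.86  20.07 -33.  ] w [ 0.589 -0.002  0.002]
[([130.1, 188.9], 51), ([140.6, 191.5], 53), ([403.7, 196.5], 68), ([392.5, 202.3], 70), ([122.5, 216.7], 55), ([133.1, 219.4], 56), ([318.0, 246.1], 40), ([347.5, 248.7], 47), ([317.2, 257.5], 39)] [([294.8, 105.0], 23), ([289.0, 109.6], 25), ([311.8, 117.0], 23), ([305.9, 122.0], 25), ([182.5, 206.6], 33), ([190.5, 211.7], 34), ([166.8, 223.8], 6), ([173.5, 231.5], 32), ([125.9, 249.1], 39), ([181.6, 256.4], 54), ([131.6, 256.9], 36), ([101.9, 265.8], 42), ([147.9, 266.7], 41), ([179.6, 268.1], 55), ([107.4, 274.0], 41)]
```

View pics/p9.png

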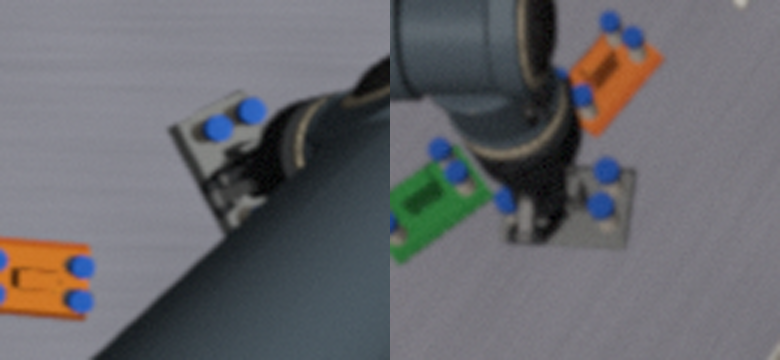

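>>> carry_out(moves=[[[0, 0.6, -1, 0, 0, 0, 0], [0, 2, -3.5, 0.04, 0, 0, 0], [0, 4, -6.5, 0.1, 0, 0, 0], [0, 5.8, -9.5, 0.16, 0, 0, 0], [0, 7.6, -12.5, 0.22, 0, 0, 0], [0, 9.5, -15.5, 0.28, 0, 0, 0], [0, 11.3, -18.5, 0.34, 0, 0, 0], [0, 13.1, -21.5, 0.4, 0, 0, 0], [0, 15, -24.5, 0.46, 0, 0, 0], [0, 16.7, -27.5, 0.52, 0, 0, 0], [0, 18.3, -30, 0.56, 0, 0, 0], [0, 19.4, -32, 0.589, 0, 0, 0], [0, 20, -32.9, 0.589, 0, 0, 0], [0, 20, -33, 0.589, 0, 0, 0], [0, 20, -33, 0.589, 0, 0, 0]]])

```text
time_s: 19.3
tcp_pos: [0.4776, 0.0528, 0.1441]
orientation: [1.284, 1.158, -1.286]
wrist_force: [0.3, -0.8, -1.5]
gripper_width: 0.0155
```

```bash
python3 - <<'E'
from h import *; from station import *
import cv2
c=camera("top");s=camera("scene")
a=cv2.resize(c["image"][100:280,180:330,::-1],None,fx=2.6,fy=2.6,interpolation=2);b=cv2.resize(s["image"][100:280,200:350,::-1],None,fx=2.6,fy=2.6,interpolation=2)
cv2.imwrite("pics/p10.png",np.hstack([a,b]))
st=sense();print(st["tcp_pos"],st["gripper_width"],st["wrist_force"],st["joint_pos"].round(2))
p=mix(-122,.3,0); go(st,[p[0],p[1],.0755],YAW);
p=mix(-105,.3,0); go(st,[p[0],p[1],.0755],YAW);
p=mix(0,.3,0); go(st,[p[0],p[1],.0755],YAW);print([x for x in blobs(s) if x[0][0]>200])
E
```

```text
[0.47778204 0.05210878 0.14432043] 0.0152107901540924 [ 0.66939157 -0.19214904 -1.37989173] [-1.06  0.44  1.11  2.12 -0.52  0.89 -1.32]
to [0.4779 0.0541 0.0755] d [ 6.88 -0.01 -0.2 ] w [-0.003  0.     0.   ]
to [0.4948 0.0524 0.0755] d [ 6.88  1.69 -0.21] w [-0.003  0.     0.   ]
to [0.5992 0.0416 0.0755] d [ 6.88 12.19 -0.24] w [-0.003  0.     0.   ]
[([379.0, 0.5], 6), ([386.8, 1.2], 16), ([294.8, 105.0], 23), ([289.0, 109.6], 25), ([311.8, 117.0], 23), ([305.9, 122.0], 25), ([244.7, 143.7], 12), ([273.7, 152.0], 40), ([267.1, 158.7], 42)]
```

View pics/p10.png

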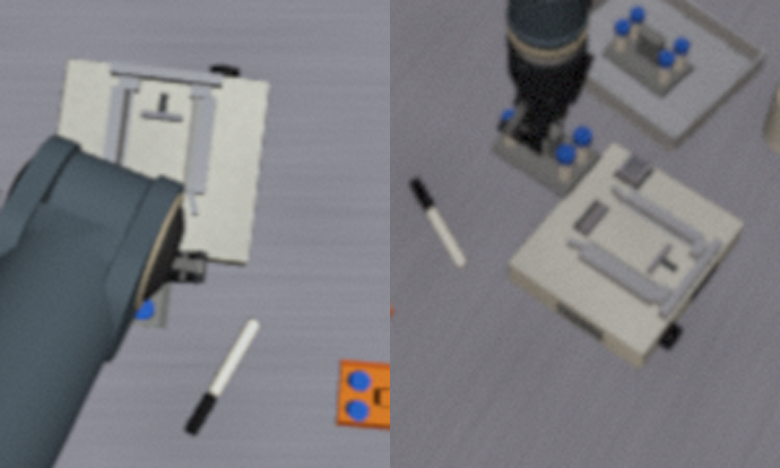

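```bash
python3 - <<'E'
from h import *; from station import *
st=sense(); s=pickle.load(open("scene0.pkl","rb"))
z=.1443-.0185+.0495
P=np.array([plane(s,u,z) for u in((273.7,152.0),(267.1,158.7))]);m=P.mean(0)
d=m-st["tcp_pos"];c,sn=np.cos(YAW),np.sin(YAW);print(P,"mid rel tcp in mixer axes",c*d[0]+sn*d[1],-sn*d[0]+c*d[1]); e=P[0]-P[1];print("yaw",np.arctan2(-e[0],e[1]))
E
```

```text
[[0.51581016 0.06252909 0.1753    ]
 [0.51163853 0.03496492 0.1753    ]] mid rel tcp in mixer axes 0.03609746464585772 0.00035155833900693805
yaw -0.15020252366899053
```

>>> carry_out(moves=[[[1, 0, -0.1, 0, 0, 0, 0], [2.5, 0, -0.2, 0, 0, 0, 0], [4, 0, -0.2, 0, 0, 0, 0], [5.2, 0, -0.2, 0, 0, 0, 0], [6.2, 0, -0.2, 0, 0, 0, 0], [6.7, 0, -0.2, 0, 0, 0, 0], [6.9, 0, -0.2, 0, 0, 0, 0], [6.9, 0, -0.2, 0, 0, 0, 0], [6.9, 0, -0.2, 0, 0, 0, 0]]])

```text
time_s: 20.3
tcp_pos: [0.4786, 0.0556, 0.0756]
orientation: [1.285, 1.158, -1.284]
wrist_force: [0.0, 0.0, -2.1]
gripper_width: 0.0153
```

```bash
python3 - <<'E'
from h import *; from station import *
import cv2
s=camera("scene")
b=cv2.resize(s["image"][120:240,220:350,::-1],None,fx=5,fy=5,interpolation=2)
cv2.imwrite("pics/p11.png",b)
st=sense();print(st["tcp_pos"],st["gripper_width"],st["wrist_force"],st["joint_pos"].round(2))
for x in(-122,-80,0):
  p=mix(x,.3,0); go(st,[p[0],p[1],.0753],YAW)
E
```

```text
[0.47859176 0.05569261 0.07567561] 0.015471996764605539 [-0.20356475 -0.43743175 -1.4529647 ] [-0.94  0.54  0.97  2.17 -0.66  0.76 -1.21]
to [0.4779 0.0541 0.0753] d [ 0.04 -0.06  0.16] w [-0.    -0.    -0.001]
to [0.5197 0.0498 0.0753] d [0.04 4.14 0.16] w [-0.    -0.    -0.001]
to [0.5992 0.0416 0.0753] d [ 0.05 12.14  0.16] w [-0.    -0.    -0.001]
```

View pics/p11.png

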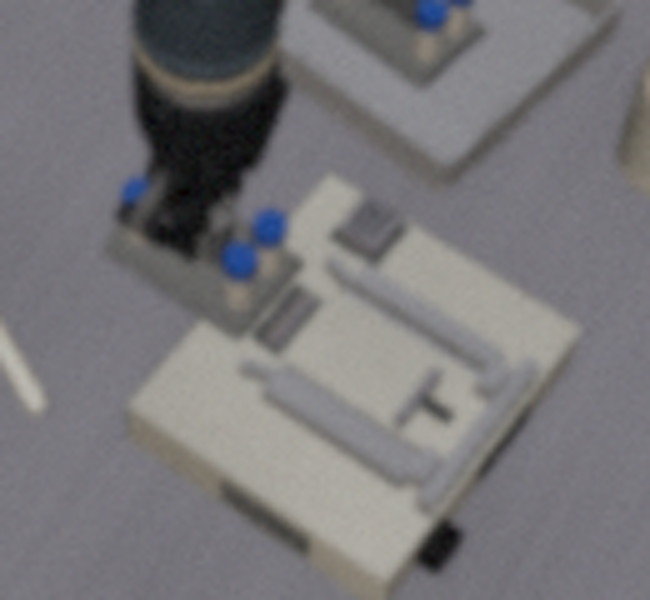

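>>> carry_out(moves=[[[0, 0, 0.15, 0, 0, 0, 0], [0.05, 0.5, 0.15, 0, 0, 0, 0], [0.05, 1, 0.15, 0, 0, 0, 0], [0.05, 1.5, 0.15, 0, 0, 0, 0], [0.05, 2, 0.15, 0, 0, 0, 0], [0.05, 2.5, 0.15, 0, 0, 0, 0], [0.05, 3, 0.15, 0, 0, 0, 0], [0.05, 3.5, 0.15, 0, 0, 0, 0], [0.05, 4, 0.15, 0, 0, 0, 0], [0.05, 4, 0.15, 0, 0, 0, 0]]])

```text
time_s: 21.35
tcp_pos: [0.519, 0.0492, 0.0749]
orientation: [1.285, 1.156, -1.285]
wrist_force: [-1.2, -1.3, -1.5]
gripper_width: 0.0153
```

```bash
python3 - <<'E'
from h import *; from station import *
import cv2
s=camera("scene")
b=cv2.resize(s["image"][120:240,220:350,::-1],None,fx=4,fy=4,interpolation=2)
cv2.imwrite("pics/p12.png",b)
st=sense();print(st["tcp_pos"],st["gripper_width"],st["wrist_force"],st["moment"],st["joint_pos"].round(2))
for x in(-80,-50,0):
  p=mix(x,.3,0); go(st,[p[0],p[1],.075],YAW)
E
```

```text
[0.51897151 0.04918264 0.07488492] 0.015105421295658918 [-0.57886108 -2.28522256 -1.00208611] [-0.51151145  0.11175209 -0.15683936] [-0.87  0.59  0.94  2.08 -0.68  0.8  -1.19]
to [0.5197 0.0498 0.075 ] d [-0.01  0.06 -0.07] w [-0.001  0.001 -0.002]
to [0.5495 0.0467 0.075 ] d [-0.01  3.06 -0.07] w [-0.001  0.001 -0.002]
to [0.5992 0.0416 0.075 ] d [ 0.    8.06 -0.08] w [-0.001  0.001 -0.002]
```

View pics/p12.png

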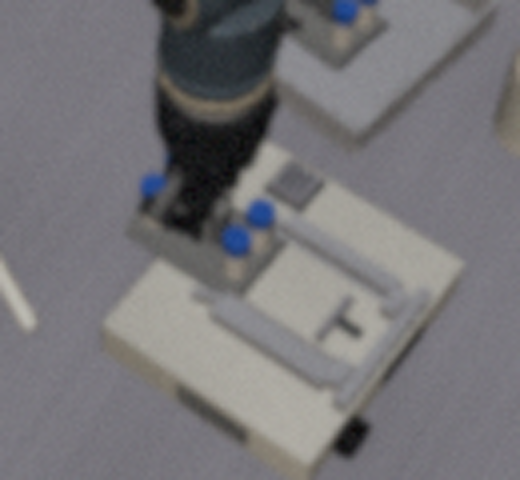

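>>> carry_out(moves=[[[0, 0.5, 0, 0, 0, 0, 0], [0, 1, 0, 0, 0, 0, 0], [0, 1.5, 0, 0, 0, 0, 0], [0, 2, 0, 0, 0, 0, 0], [0, 2.5, 0, 0, 0, 0, 0], [0, 3, 0, 0, 0, 0, 0], [0, 3.5, 0, 0, 0, 0, 0], [0, 4, 0, 0, 0, 0, 0], [0, 4.5, 0, 0, 0, 0, 0], [0, 5, 0, 0, 0, 0, 0], [0, 5, 0, 0, 0, 0, 0]]])

```text
time_s: 22.5
tcp_pos: [0.5677, 0.0445, 0.0746]
orientation: [1.284, 1.159, -1.286]
wrist_force: [-2.5, -2.5, 2.5]
gripper_width: 0.0152
```

```bash
python3 - <<'E'
from h import *; from station import *
import cv2
s=camera("scene")
st=sense();print(st["tcp_pos"],st["gripper_width"],st["wrist_force"],st["moment"],st["joint_pos"].round(2))
for x in(-30,0,2):
  p=mix(x,0,0); go(st,[p[0],p[1],.075],YAW)
E
```

```text
[0.56764838 0.04448611 0.07465548] 0.015474798268648844 [-1.81501608 -1.97032471  0.97684606] [-0.40907088  1.07589466 -0.08617399] [-0.8   0.66  0.91  1.97 -0.69  0.86 -1.19]
to [0.5694 0.0444 0.075 ] d [-0.03  0.17 -0.01] w [-0.     0.     0.001]
to [0.5992 0.0413 0.075 ] d [-0.04  3.17 -0.01] w [-0.     0.     0.001]
to [0.6012 0.0411 0.075 ] d [-0.04  3.37 -0.01] w [-0.     0.     0.001]
```

>>> carry_out(moves=[[[0, 0.4, 0, 0, 0, 0, 0], [0, 0.8, 0, 0, 0, 0, 0], [0, 1.2, 0, 0, 0, 0, 0], [0, 1.6, 0, 0, 0, 0, 0], [0, 2, 0, 0, 0, 0, 0], [0, 2.4, 0, 0, 0, 0, 0], [0, 2.8, 0, 0, 0, 0, 0], [0, 3.1, 0, 0, 0, 0, 0], [0, 3.3, 0, 0, 0, 0, 0], [0, 3.4, 0, 0, 0, 0, 0], [0, 3.4, 0, 0, 0, 0, 0], [0, 3.4, 0, 0, 0, 0, 0]]])

```text
time_s: 23.75
tcp_pos: [0.5983, 0.0416, 0.0743]
orientation: [1.282, 1.165, -1.289]
wrist_force: [-9.4, -1.1, 7.2]
gripper_width: 0.0152
```

```bash
python3 - <<'E'
from h import *; from station import *
import cv2
s=camera("scene")
b=cv2.resize(s["image"][120:240,220:350,::-1],None,fx=5,fy=5,interpolation=2)
cv2.imwrite("pics/p13.png",b)
st=sense();print(st["tcp_pos"],st["gripper_width"],st["wrist_force"],st["moment"])
for x in(0,2):
  p=mix(x,0,0); go(st,[p[0],p[1],.075],YAW)
E
```

```text
[0.59827958 0.04156889 0.07429058] 0.01535662915274372 [-10.27166051  -1.40017363   6.78255873] [-0.09491639  2.51326995  0.05676207]
to [0.5992 0.0413 0.075 ] d [-0.07  0.09  0.02] w [ 0.    -0.001  0.007]
to [0.6012 0.0411 0.075 ] d [-0.07  0.29  0.02] w [ 0.    -0.001  0.007]
```

View pics/p13.png

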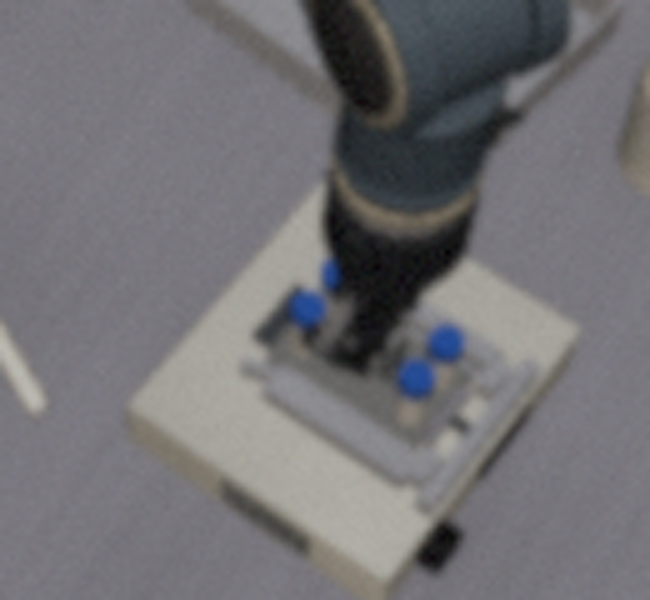

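>>> carry_out(moves=[[[-0.03, 0.1, 0, 0, 0, 0, 0], [-0.05, 0.2, 0, 0, 0, 0, 0], [-0.05, 0.3, 0, 0, 0, 0, 0], [-0.05, 0.35, 0, 0, 0, 0, 0], [-0.05, 0.35, 0, 0, 0, 0, 0]]])

```text
time_s: 24.3
tcp_pos: [0.6013, 0.0413, 0.0743]
orientation: [1.282, 1.166, -1.29]
wrist_force: [-9.8, -1.6, 3.6]
gripper_width: 0.0151
```

>>> carry_out(moves=[[[0, 0.1, 0, 0, 0, 0, 0], [0, 0.2, 0, 0, 0, 0, 0], [0, 0.2, 0, 0, 0, 0, 0], [0, 0.2, 0, 0, 0, 0, 0]]])

```text
time_s: 24.7
tcp_pos: [0.6031, 0.0411, 0.0743]
orientation: [1.281, 1.166, -1.29]
wrist_force: [-10.4, -1.5, 4.3]
gripper_width: 0.0152
```

>>> carry_out(moves=[[[0, 0.1, 0, 0, 0, 0, 0], [0, 0.2, 0, 0, 0, 0, 0], [0, 0.2, 0, 0, 0, 0, 0]]])

```text
time_s: 25.0
tcp_pos: [0.603, 0.041, 0.0743]
orientation: [1.28, 1.17, -1.293]
wrist_force: [-17.2, -0.2, 10.0]
gripper_width: 0.0152
```

```bash
python3 - <<'E'
from h import *; from station import *
import cv2
s=camera("scene")
b=cv2.resize(s["image"][120:240,220:350,::-1],None,fx=5,fy=5,interpolation=2)
cv2.imwrite("pics/p14.png",b)
st=sense();print(st["tcp_pos"],st["gripper_width"],st["wrist_force"],st["moment"])
go(st,mix(0,0,75),YAW)
print([x for x in blobs(s) if x[0][0]>200])
E
```

```text
[0.60307482 0.04105477 0.07429087] 0.015359620199346904 [-15.9923777    0.04242123  10.33653114] [-0.04980256  3.43544887  0.10613929]
to [0.5992 0.0413 0.075 ] d [-0.07 -0.39  0.02] w [ 0.    -0.002  0.013]
[([379.0, 0.5], 6), ([386.8, 1.2], 16), ([287.2, 175.2], 13), ([282.5, 182.2], 34), ([310.3, 189.0], 34), ([304.5, 196.0], 38)]
```

View pics/p14.png

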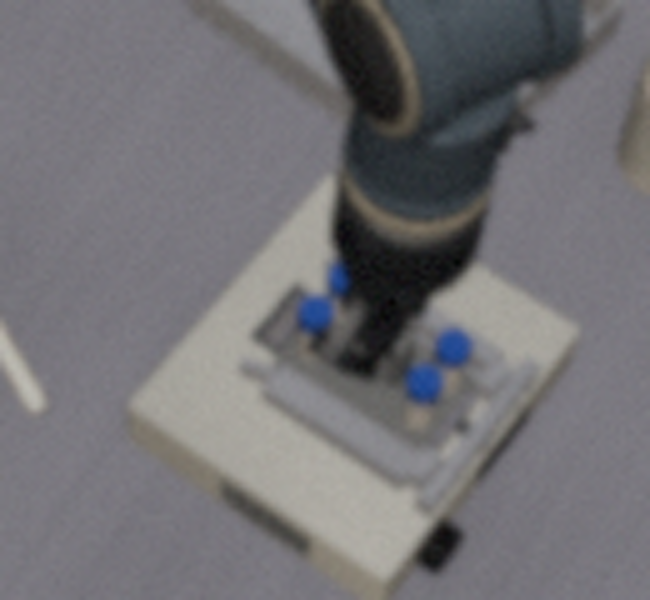

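>>> carry_out(moves=[[[0, -0.1, 0, 0, 0, 0, 0], [0, -0.3, 0, 0, 0, 0, 0], [0, -0.45, 0, 0, 0, 0, 0], [0, -0.55, 0, 0, 0, 0, 0], [0, -0.65, 0, 0, 0, 0, 0], [0, -0.65, 0, 0, 0, 0, 0]]])

```text
time_s: 25.65
tcp_pos: [0.6018, 0.0411, 0.0747]
orientation: [1.284, 1.159, -1.286]
wrist_force: [-3.2, -1.6, -4.4]
gripper_width: 0.0154
```

>>> carry_out(moves=[[[0, -0.15, 0, 0, 0, 0, 0], [0, -0.3, 0, 0, 0, 0, 0], [0, -0.3, 0, 0, 0, 0, 0]]])

```text
time_s: 25.95
tcp_pos: [0.599, 0.0413, 0.0748]
orientation: [1.284, 1.158, -1.286]
wrist_force: [-1.9, -4.4, -9.0]
gripper_width: 0.0151
```

>>> carry_out(moves=[[[0, -0.1, 0, 0, 0, 0, 0], [0, -0.15, 0, 0, 0, 0, 0], [0, -0.15, 0, 0, 0, 0, 0]]])

```text
time_s: 26.25
tcp_pos: [0.5989, 0.0414, 0.0749]
orientation: [1.285, 1.156, -1.284]
wrist_force: [2.6, -4.5, -14.5]
gripper_width: 0.0152
```

>>> carry_out(moves=[[[0.08, 0.1, 0.05, 0, 0, 0, 0], [0.08, 0.1, 0.05, 0, 0, 0, 0], [0.08, 0.1, 0.05, 0, 0, 0, 0.2], [0.08, 0.1, 0.05, 0, 0, 0, 0.4], [0.08, 0.1, 0.05, 0, 0, 0, 0.55], [0.08, 0.1, 0.05, 0, 0, 0, 0.55], [-0.5, 0.1, 0.05, 0, 0, 0, 0.55], [-2, 0.1, 0.05, 0, 0, 0, 0.55], [-5, 0.1, 0.05, 0, 0, 0, 0.55], [-9, 0.1, 0.05, 0, 0, 0, 0.55], [-13, -2, 0.05, 0, 0, 0, 0.55], [-15, -5, 3, 0, 0, 0, 0.55], [-16, -8, 7, 0, 0, 0, 0.55], [-16, -10, 11, 0, 0, 0, 0.55], [-16, -11, 14, 0, 0, 0, 0.55], [-16, -11, 15, 0, 0, 0, 0.55], [-16, -11, 15, 0, 0, 0, 0.55]]])

```text
time_s: 27.95
tcp_pos: [0.4733, -0.0975, 0.2363]
orientation: [1.289, 1.157, -1.285]
wrist_force: [0.2, 0.2, -0.1]
gripper_width: 0.0471
```

```bash
python3 - <<'E'
from h import *; from station import *
import cv2
c=camera("top");s=camera("scene")
a=cv2.resize(c["image"][110:210,190:300,::-1],None,fx=3.5,fy=3.5,interpolation=2);b=cv2.resize(s["image"][150:250,240:350,::-1],None,fx=3.5,fy=3.5,interpolation=2)
cv2.imwrite("pics/p15.png",np.hstack([a,b])); cv2.imwrite("pics/full.png",np.vstack([c["image"][:,:,::-1]]))
bt=[x[0] for x in blobs(c,(200,290,110,220))];bs=[x[0] for x in blobs(s,(240,340,140,240))];print(bt,bs)
ob=[(cc,np.array(bb)) for cc,bb in((c,bt),(s,bs)) if len(bb)==4]
x,m,_=fit_rack(ob,.055,YAW,HOME);print(x,m,"initial fit was .5983 .0413 -.1039")
bt=[x[0] for x in blobs(c,(90,180,150,255))];bs=[x[0] for x in blobs(s,(260,340,80,135))];print(bt,bs)
ob=[(cc,np.array(bb)) for cc,bb in((c,bt),(s,bs)) if len(bb)==4]
print(fit_rack(ob,.004,-.209,[.476,.309])[:2])
st=sense();print(st["tcp_pos"],st["wrist_force"])
E
```

```text
[[234.6, 138.1], [246.2, 139.4], [230.7, 167.3], [242.4, 168.8]] [[287.5, 174.5], [281.4, 181.4], [308.9, 188.1], [302.9, 195.1]]
[ 0.59828618  0.04264003 -0.10735851  0.04924128] 0.19204329545618748 initial fit was .5983 .0413 -.1039
[[130.0, 188.9], [140.6, 191.5], [122.5, 216.7], [133.1, 219.4]] [[291.8, 107.4], [311.8, 117.0], [305.9, 121.9]]
(array([ 0.47493307,  0.31187678, -0.21707155,  0.04925912]), np.float64(0.08777972363994024))
[ 0.47404381 -0.09514004  0.23561958] [ 0.25486495  0.23030242 -0.44821932]
```

View pics/p15.png

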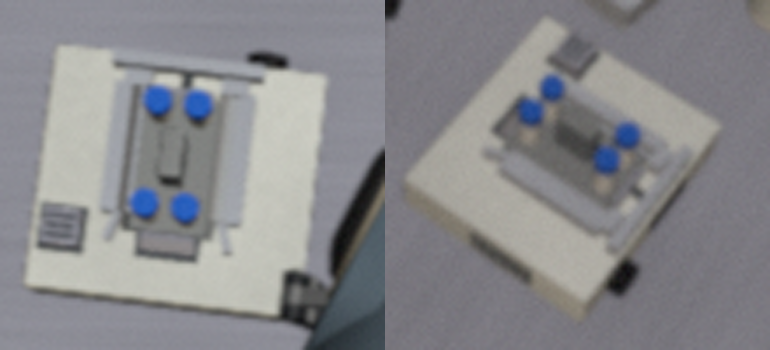

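View pics/full.png

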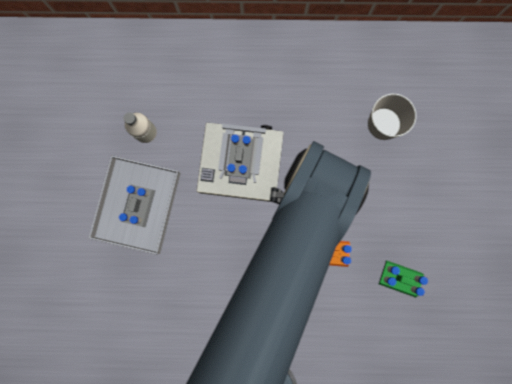

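```bash
python3 - <<'E'
from station import *
print(sign_off())
E
```

```text
the job is handed in; nothing more can be done
None
```

The rack swap is finished and I handed the job in at about 28 s of the 72 s allowed. No verdict was reported.

**What I did:**
- I pressed the catch paddle to its stop. The finished rack came out about 20 mm by itself, and I slid it clear of the dovetail, carried it level and set it down in the tray.
- I then took the waiting grey rack, turning the gripper half round to stay within the last joint's range. I slid it in until it hit the stop, then pulled back gently. It held against the catch, so I let go and withdrew the arm.

**Last checks:**
- **Waiting rack:** the camera fit puts it at (0.5983, 0.0426) m, yaw -0.107. The finished rack was at (0.5983, 0.0413) m, yaw -0.104, when it was caught at the start. The 1.3 mm sideways difference is within the rail clearance. It was still there over 1 s after I let go, so the catch is up behind it; I could not read the catch joint directly.
- **Finished rack:** it lies flat in the tray, about 3 mm from the tray's centre. In the scene camera one pair of caps merged into one blob, so this fit uses the top camera only.
- **Bystanders and robot:** the bottle and tub look unmoved in the last top picture. The arm hid the marker there; it was in place in the picture taken just before the insertion, and nothing went near it afterwards. The wrist force was about zero.

**Disagreement:** the stop came about 1 mm further in than my estimate of home predicted. That is within the camera calibration error.

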